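Light the gas under the casserole

ROBOT

A 6-joint arm with a two-finger parallel gripper is mounted at the origin on a cart in front of the work surface, level with it; the furniture and walls round the work are solid. World frame = base frame: x ahead of the robot, y to its left, z up, the work surface at z = 0. Lengths are in mm, angles in rad, forces in N, time in s.
With the tool pointing down it reaches from about 350 to 975 mm from the base axis. Payload 7.1 kg.
Tool frame: the origin (TCP) lies at the very end of the fingers, on their centre line; the grasp point (between the pads) lies 19 mm behind it; x points along the fingers, y is the direction in which the jaws open and shut, and the axes are right-handed (so a half turn about x gives the same grasp; the last joint's range is limited). The gripper opens to 88 mm and grips with 3 to 60 N. Pads are 20 mm wide; open, the fingers measure 115 mm over their backs; the gripper's body (75 mm by 178 mm) begins 61 mm behind the grasp point.
Start: joints at [-1.321, 0.423, 1.63, -0, 1.089, -0.019], TCP at [166.003, -602.535, 222.675] pointing down, gripper open.
Joint ranges: [-3, 3], [-0.9, 2.11], [0.09, 2.58], [-1.31, 4.45], [0.11, 2.69], [-2.54, 2.54]. Speed limits (rad/s): [2.39, 2.39, 3.01, 3.14, 3.14, 3.14].

INTERFACE

Orientations are given as a rotation vector (axis times angle).
In Python, from workcell import ctrl gives the robot as it stands. The module is installed in compiled form; this text tells all that it offers.
- The arm moves only by the tool carry_out, never from a script. Its argument "commands" is a list of rows, each a list of 6 numbers: the shift along the tool's x, y, z in m, then the turn, a rotation vector about the tool's x, y, z in degrees. In form: [[tx, ty, tz, rx, ry, rz], ...]. A call has 1 to 8 rows; each row shifts and turns the pose as measured when the row begins, along the tool's axes as they then stand; what a row does not reach is not made up. A row lasts 1/8 s, in which the tool goes at most 62.5 mm and 10.7 degrees, less where a joint would pass 70% of its speed; a pose out of reach is approached as far as the arm can. A call with a gripper value outside its range is refused whole. "grip" is the closure, from 0 (fully open) to 1 (shut), set as the call begins (left out, the last holds). The fingers move at their own pace and stop on an object; the grip force is fixed at half the most. Time passes only in rows, so rows that do not move let the fingers close. It gives the time, the measured TCP pose, the force and the opening at its end, in the units of the state.
- ctrl.get_obs(): the state, without advancing time (a new reading comes with each control period).
- ctrl.get_image(name): name is "scene" or "top" or "wrist"; returns a dict with "pixels" (420x560x3 uint8, blue, green, red), "intrinsics" (3x3 intrinsics, pixels), "rvec" (rotation vector, rad) and "tvec" (3), from world to camera coordinates, as OpenCV has them. Camera axes: x right, y down, z forward; pixel columns grow to the right and rows downward; lengths in mm; the calibration is good to about 2 mm. The wrist camera is an equidistant fisheye: a pixel r from the principal point sees the ray r / f radians off the axis. A picture is of the moment at which its call begins. There is no depth.
- ctrl.close_job(): hands the job in, once; it reports no verdict.
The state is a dict: "t": time; "qpos": joint angles; "qvel": joint speeds; "joint_torque": joint torques, N m; "ee_pos": TCP position; "orientation": TCP orientation; "ft_force": force on the tool from outside, world axes, zero at the start; "moment": the same for the moment, N m; "width": finger opening in mm.
Only numpy, scipy, OpenCV 4.12 (cv2) and the standard library are available. Lean on these libraries where they do the work, as an engineer would, in place of code of your own. Each camera call takes 0.05 s, during which the arm holds its last target. There are 200 camera calls.

TASK

Turn on the gas under the dark blue casserole. Take the knob of the burner that the casserole stands on, push it straight down against its spring and, keeping it pushed in, turn it anticlockwise past its safety stop as far as it goes, to the orange flame mark; then let go. Leave the other knob off and do not knock the casserole out of place.

Things in the scene. Friction and masses are not known exactly. Their poses are not given: they have to be found in the camera images.
- hob: Steel two-burner gas hob, fixed, 390 deep (x) by 540 wide (y), flat top at z = 50 mm; origin: centre of its underside; x away from the robot, y left, z up. Burners at x = 60, y = +135 (left) and -135 mm (right), pan supports' tops at z = 80. In front of each its own black knob, upright axis at x = -165, y = +135 (left knob) or -135 mm (right knob). Red dot: off; orange flame: on.
- casserole: Dark blue round casserole without lid, cream inside, 198 mm across, 261 mm over its two handles, 80 mm high; origin at the centre of its underside. It stands on the left or the right burner of the hob, underside 80 mm above the worktop; its grey-black lid lies on the other burner.
- left_knob (a joint): Turn of the left knob, rad: 0 off (as it starts), grows anticlockwise from above, 1.40 at the orange flame, ends at 1.45. Both knobs alike: round skirt 48 mm across, hob z = 60 to 65 mm, and on it a round fluted grip 38 mm across, z = 65 to 90 mm, with a white pointer line. At 0 the pointer points along the hob's x, away from the robot; at 1.45 to the left.
- right_knob (a joint): Turn of the right knob, same meaning. Both knobs: they go down 7 mm on a spring (3 N at first, 7 N fully in). Unpushed, the stop blocks the knob at about 0.15 rad (9 degrees) and fingers slip round it. Pushed in over 4 mm it turns past the stop; keep pushing until past 0.6 rad (35 degrees). From there it may come up and stays where it is left (light friction, 0.04 N m).

How it is judged (in metres and radians):
At the end, for the whole second after the job is handed in: The knob on the casserole's side of the hob is turned to more than 1.2 rad (69 degrees; the flame mark is at 1.40 rad), the other knob is still off (less than 0.2 rad), and the casserole stands within 20 mm of where it started (((y of casserole in the frame of hob above 0 m and value of joint left_knob above 1.2 rad and value of joint right_knob below 0.2 rad) or (y of casserole in the frame of hob below 0 m and value of joint right_knob above 1.2 rad and value of joint left_knob below 0.2 rad)) and distance of casserole from where it was at the start of the episode below 0.02 m); the robot touches nothing.
It fails at once if the knob of the other burner is turned on (past 0.3 rad) ((y of casserole in the frame of hob above 0 m and value of joint right_knob above 0.3 rad) or (y of casserole in the frame of hob below 0 m and value of joint left_knob above 0.3 rad)).
It fails at once if the casserole is knocked more than 30 mm from its place or tipped by more than 0.3 rad (distance of casserole from where it was at the start of the episode above 0.03 m or angle between casserole's own z axis and vertical above 0.3 rad).
It also fails if it takes over 35 s, if anything falls off the work surface, if the arm or the gripper's body presses on something with over 40 N, if the wrist force passes 120 N, or if a joint passes its speed limit or range.

## Working session

There is one attempt and no reset: what is moved stays moved. The work goes in short steps, Python scripts to look and compute and a tool call to move; the robot and the scene stay as the last step left them, time stands still between calls to the robot, and variables do not carry over. Pictures are saved under pics/ and viewed, about 8 in all and at most 12, crops included, and the job is handed in when it is done.

Besides the shell and the picture viewer there is one more tool, called after "Emit:" by a JSON object that holds its "name" and its "arguments". carry_out: Moves the arm, as the interface text tells. Its arguments: {"type":"object","properties":{"commands":{"type":"array"},"grip":{"type":"number"}},"required":["commands"]}

```bash
mkdir -p pics; python3 - <<'E'
from workcell import ctrl
import cv2,numpy as np,pickle
o=ctrl.get_obs();print({k:np.round(v,3) for k,v in o.items()})
a={n:ctrl.get_image(n) for n in("scene","top")}
pickle.dump(a,open("a.pkl","wb"))
for n in a: cv2.imwrite(f"pics/{n}.png",a[n]["pixels"])
for n in a:
    R=cv2.Rodrigues(np.array(a[n]["rvec"],float))[0];print(n,-R.T@np.ravel(a[n]["tvec"]),R[2])
E
```

```text
{'t': np.float64(0.0), 'qpos': array([-1.321,  0.424,  1.631, -0.   ,  1.089, -0.019]), 'qvel': array([-0.001,  0.002, -0.001,  0.001,  0.001, -0.   ]), 'joint_torque': array([ 1.0000e-03, -5.4461e+01, -2.7367e+01,  6.4000e-02,  2.3000e-02,
       -0.0000e+00]), 'ee_pos': array([ 165.869, -602.01 ,  221.897]), 'orientation': array([ 2.078,  0.283, -2.079]), 'ft_force': array([-0.353, -0.641, -0.421]), 'moment': array([0.002, 0.006, 0.049]), 'width': np.float64(88.004)}
scene [ 74.80716893 497.72612076 674.57761273] [ 0.54976227 -0.5006332  -0.66867619]
top [442.56258122  53.30706613 962.77906053] [ 0.12448694  0.01799275 -0.99205809]
```

View pics/top.png

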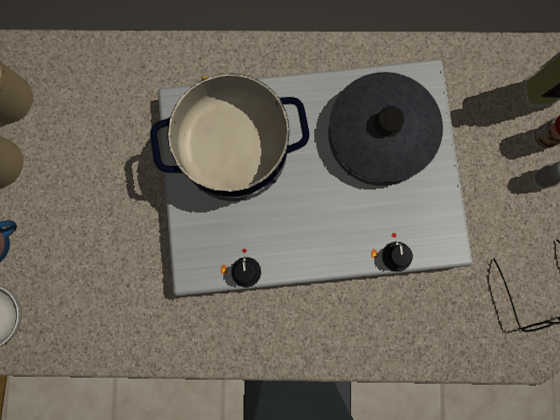

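View pics/scene.png

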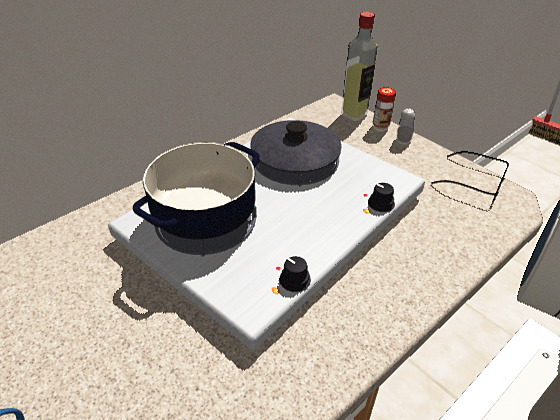

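The top view shows the casserole on the left burner and its lid on the right. The left knob is at about (246,272) and the right knob at about (398,256). In the scene view the left knob's top is at about (296,262).

```bash
cat > h.py <<'E'
import cv2,numpy as np
def ray(im,uv):
    R=cv2.Rodrigues(np.array(im["rvec"],float))[0];K=np.array(im["intrinsics"],float)
    c=-R.T@np.ravel(im["tvec"]).astype(float)
    d=R.T@np.linalg.inv(K)@np.array([uv[0],uv[1],1.]);return c,d/np.linalg.norm(d)
def onz(im,uv,z):
    c,d=ray(im,uv);return c+d*(z-c[2])/d[2]
def proj(im,p):
    return cv2.projectPoints(np.array(p,float).reshape(-1,3),np.array(im["rvec"],float),np.array(im["tvec"],float),np.array(im["intrinsics"],float),None)[0].reshape(-1,2)
E
python3 - <<'E'
import pickle,cv2,numpy as np
from h import *
a=pickle.load(open("a.pkl","rb"));im=a["top"];px=im["pixels"]
P={}
for n,(u,v) in dict(L=(246,270),R=(398,256)).items():
    s=24;roi=px[v-s:v+s,u-s:u+s]
    m=(roi.max(2)<75).astype(np.uint8)
    k,l,st,ce=cv2.connectedComponentsWithStats(m);i=1+st[1:,4].argmax()
    cn=max(cv2.findContours((l==i).astype(np.uint8),0,2)[0],key=cv2.contourArea)
    (x,y),r=cv2.minEnclosingCircle(cn);print(n,"blob",x+u-s,y+v-s,r,st[i],onz(im,(x+u-s,y+v-s),75))
    hsv=cv2.cvtColor(px,cv2.COLOR_BGR2HSV)
    h=hsv[v-40:v+40,u-40:u+40]
    for nm,lo,hi in(("red",0,6),("or",8,22)):
        mm=(h[...,1]>150)&(h[...,2]>110)&(h[...,0]>=lo)&(h[...,0]<=hi)
        yy,xx=np.nonzero(mm);
        if len(xx): P[n+nm]=onz(im,(xx.mean()+u-40,yy.mean()+v-40),50);print(nm,len(xx),P[n+nm])
e=P["Rred"]-P["Lred"];print("reddist",np.linalg.norm(e),"yaw",np.degrees(np.arctan2(e[0],-e[1])))
for n in a:
  I=a[n]["pixels"]
  c=proj(a[n],onz(im,(246,270),75))[0].astype(int)
  cr=I[c[1]-40:c[1]+40,c[0]-40:c[0]+40];print(n,c)
  cv2.imwrite(f"pics/c_{n}.png",cv2.resize(cr,None,fx=5,fy=5,interpolation=0))
cv2.imwrite("pics/c.png",np.hstack([cv2.imread("pics/c_top.png"),cv2.imread("pics/c_scene.png")]))
E
```

```text
L blob 244.8004550933838 281.7803382873535 24.98613929748535 [  0  11  48  36 927] [428.4875712  117.83049947  75.        ]
red 11 [484.17956766 122.56371996  50.        ]
or 28 [451.36654044 159.25350377  50.        ]
R blob 396.53773498535156 266.46226501464844 24.87967872619629 [  0  10  48  36 927] [ 458.30298779 -144.22442009   75.        ]
red 12 [ 515.17133242 -145.59875107   50.        ]
or 27 [ 482.68881356 -109.13352595   50.        ]
reddist 269.9474029417533 yaw 6.592474701811885
scene [294 268]
top [246 269]
```

View pics/c.png

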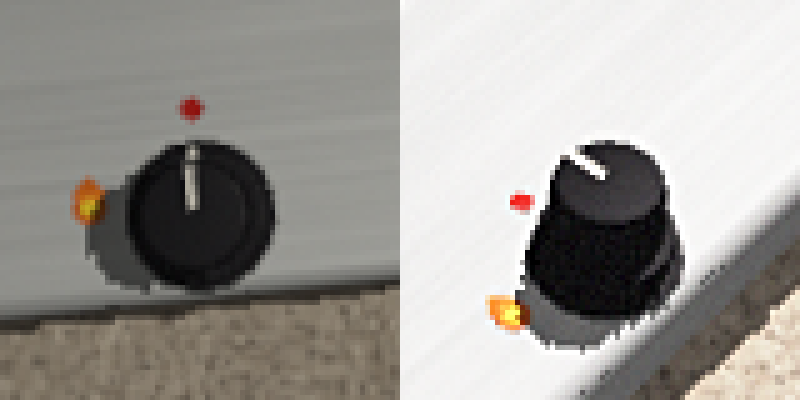

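The crops show the pointer at the red dot (off). In the top view the skirt is centred at about (246.2,272.2). In the scene view the grip's top face is centred at about (296.0,263).

```bash
python3 - <<'E'
import pickle,cv2,numpy as np
from h import *
a=pickle.load(open("a.pkl","rb"));T,S=a["top"],a["scene"]
g=T["pixels"].max(2)[235:305,215:280]
for th in (45,60):
    m=(g<th).astype(np.uint8);k,l,st,ce=cv2.connectedComponentsWithStats(m);print(th,[ (s,c+[215,235]) for s,c in zip(st[1:],ce[1:]) if s[4]>100])
k=onz(T,(246.2,272.2),62);print("skirt",k)
k2=onz(S,(296,263),90);print("scene top",k2)
red=np.array([484.18,122.56,50]);fl=np.array([451.37,159.25,50])
y=np.radians(6.59);hx=np.array([np.cos(y),np.sin(y),0]);hy=np.array([-hx[1],hx[0],0])
for q in(k,k2):print("red rel",(red-q)@hx,(red-q)@hy,"flame",(fl-q)@hx,(fl-q)@hy)
for n in a:
  for q in (k,k2):
    for z in(62,90): print(n,z,proj(a[n],[q[0],q[1],z]))
E
```

```text
45 [(array([ 16,  22,  30,  30, 642], dtype=int32), array([245.47040498, 272.24299065]))]
60 [(array([ 16,  22,  30,  31, 670], dtype=int32), array([245.26716418, 272.24029851])), (array([  0,  51,  65,   7, 112], dtype=int32), array([247.5625    , 289.17857143]))]
skirt [445.01289026 116.65246639  62.        ]
scene top [447.4545731  115.30598746  90.        ]
red rel 39.58629608273667 1.373536145306888 flame 11.203760773405653 41.58651774844815
red rel 37.315272904247756 2.9913353648353342 flame 8.932737594916736 43.2043169679766
scene 62 [[295.79335499 275.45540336]]
scene 90 [[296.42518878 264.23134531]]
scene 62 [[295.37962474 274.22458141]]
scene 90 [[296. 263.]]
top 62 [[246.2 272.2]]
top 90 [[245.04784136 272.13946148]]
top 62 [[246.99176145 270.81346624]]
top 90 [[245.86532465 270.70855367]]
```

```bash
cat > go.py <<'E'
from workcell import ctrl
import numpy as np,sys
from scipy.spatial.transform import Rotation as Ro
o=ctrl.get_obs();R=Ro.from_rotvec(o["orientation"]).as_matrix();p=np.array(o["ee_pos"])
print("t",o["t"],"p",p.round(1),"q",np.round(o["qpos"],2),"F",np.round(o["ft_force"],1),"w",o["width"]);print("R",R.round(3))
t=np.array([float(x) for x in sys.argv[1:4]])
print("shift tool m",(R.T@(t-p)/1000).round(4),"level fix deg",np.degrees(R.T@np.cross(R[:,0],[0,0,-1])).round(2))
E
python3 go.py 446 117.5 180
```

```text
t 0.1 p [ 165.9 -602.1  222. ] q [-1.32  0.42  1.63  0.    1.09 -0.02] F [-0.  -0.4 -0.6] w 87.58327063827714
R [[-0.     0.266 -0.964]
 [ 0.001 -0.964 -0.266]
 [-1.    -0.001 -0.   ]]
shift tool m [ 0.0429 -0.6193 -0.4611] level fix deg [-0.   -0.    0.08]
```

Emit:
{"name": "carry_out", "arguments": {"commands": [[0,-0.01,-0.05,0,0,0],[0,-0.01,-0.055,0,0,0],[0,-0.02,-0.055,0,0,0],[0,-0.045,-0.04,0,0,0],[0,-0.05,-0.035,0,0,0],[0,-0.05,-0.035,0,0,0],[0,-0.05,-0.035,0,0,0],[0,-0.05,-0.035,0,0,0]], "grip": 0}}

```text
t: 1.1
ee_pos: [423.7, -231.2, 219.8]
orientation: [2.083, 0.276, -2.084]
ft_force: [0.6, -0.6, -0.4]
width: 87.9
```

```bash
python3 go.py 446 117.5 180
```

```text
t 1.1 p [ 423.7 -231.2  219.8] q [-0.53  0.22  1.94  0.    0.99  0.78] F [ 0.6 -0.6 -0.4] w 87.91479531578685
R [[-0.001  0.258 -0.966]
 [ 0.003 -0.966 -0.258]
 [-1.    -0.003  0.   ]]
shift tool m [ 0.0407 -0.3311 -0.1116] level fix deg [0.   0.02 0.17]
```

Emit:
{"name": "carry_out", "arguments": {"commands": [[0,-0.045,-0.015,0,0,0],[0,-0.05,-0.017,0,0,0],[0,-0.05,-0.017,0,0,0],[0,-0.05,-0.017,0,0,0],[0,-0.05,-0.017,0,0,0],[0,-0.05,-0.017,0,0,0],[0,-0.03,-0.01,0,0,0],[0.02,0,0,0,0,0]]}}

```text
t: 2.1
ee_pos: [446.2, 126.6, 201.1]
orientation: [2.084, 0.283, -2.078]
ft_force: [0.4, -1.1, 0.3]
width: 87.8
```

```bash
python3 go.py 446 117.5 130
```

```text
t 2.1 p [446.2 126.6 201.1] q [0.25 0.21 2.   0.   0.93 1.55] F [ 0.4 -1.1  0.3] w 87.82632822448038
R [[ 0.002  0.263 -0.965]
 [ 0.004 -0.965 -0.263]
 [-1.    -0.003 -0.003]]
shift tool m [0.071  0.009  0.0028] level fix deg [-0.   -0.19  0.19]
```

Emit:
{"name": "carry_out", "arguments": {"commands": [[0.035,0.009,0.003,0,0,0],[0.04,0,0,0,0,0],[0.01,0,0,0,0,0],[0,0,0,0,0,0]]}}

```text
t: 2.6
ee_pos: [445.3, 118.3, 113.4]
orientation: [2.081, 0.285, -2.078]
ft_force: [0.4, -0.2, 0.2]
width: 87.5
```

```bash
python3 go.py 446 117.5 70; python3 - <<'E'
from workcell import ctrl
import cv2,numpy as np
w=ctrl.get_image("wrist");t=ctrl.get_image("scene")
from h import proj
c=proj(t,[446,117,90])[0].astype(int)
cr=t["pixels"][max(c[1]-100,0):c[1]+80,c[0]-90:c[0]+90]
cr=cv2.resize(cr,(420,420))
R=cv2.Rodrigues(np.array(w["rvec"],float))[0];K=np.array(w["intrinsics"])
for p in([446,117.5,90],[446,117.5,65]):
    q=R@np.array(p)+np.ravel(w["tvec"]);r=np.hypot(q[0],q[1]);th=np.arctan2(r,q[2])
    print(K[0,2]+K[0,0]*th*q[0]/r,K[1,2]+K[1,1]*th*q[1]/r)
cv2.imwrite("pics/w1.png",cv2.resize(np.hstack([w["pixels"],cr]),(800,343)))
E
```

```text
t 2.6 p [445.3 118.3 113.4] q [0.23 0.36 2.06 0.01 0.72 1.53] F [ 0.4 -0.2  0.2] w 87.45998594676178
R [[ 0.001  0.266 -0.964]
 [ 0.004 -0.964 -0.266]
 [-1.    -0.003 -0.002]]
shift tool m [ 0.0434  0.0011 -0.0004] level fix deg [-0.   -0.11  0.19]
280.081757296614 244.39091593799498
280.01639161766093 230.04097672118164
```

View pics/w1.png

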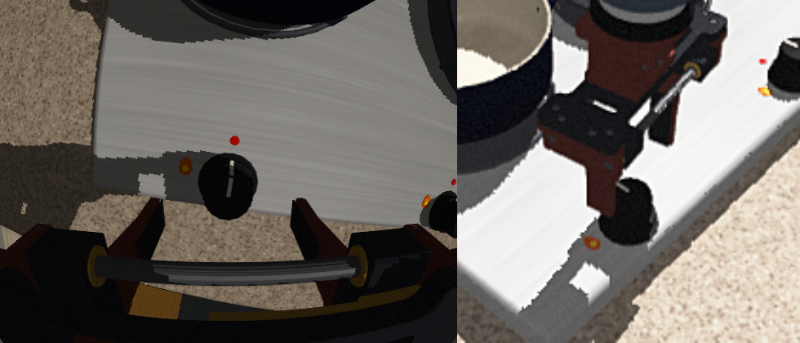

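The wrist view shows the knob at about (228,187) in the resized picture, centred between the fingers and matching the predicted position. I'll descend and grip.

Emit:
{"name": "carry_out", "arguments": {"commands": [[0.025,0.001,0,0,0,0],[0.018,0,0,0,0,0],[0,0,0,0,0,0]]}}

```text
t: 3.08
ee_pos: [450.2, 118.5, 74.8]
orientation: [2.093, 0.286, -2.067]
ft_force: [-0.9, 0.0, 1.0]
width: 87.8
```

Emit:
{"name": "carry_out", "arguments": {"commands": [[0,0,0,0,0,0],[0,0,0,0,0,0],[0,0,0,0,0,0],[0,0,0,0,0,0],[0,0,0,0,0,0],[0,0,0,0,0,0]], "grip": 1}}

```text
t: 3.82
ee_pos: [452.4, 119.6, 78.3]
orientation: [2.1, 0.287, -2.062]
ft_force: [-2.0, 5.6, 3.1]
width: 37.0
```

```bash
python3 go.py 446 117.5 62
```

```text
t 3.825 p [452.4 119.6  78.3] q [0.23 0.43 2.07 0.01 0.62 1.53] F [-2.   5.6  3.1] w 36.9595196495242
R [[ 0.017  0.265 -0.964]
 [ 0.008 -0.964 -0.265]
 [-1.    -0.004 -0.019]]
shift tool m [0.0162 0.0004 0.007 ] level fix deg [ 0.   -1.08  0.21]
```

Emit:
{"name": "carry_out", "arguments": {"commands": [[0,0,0,0,0,0],[0,0,0,0,0,0],[0,0,0,0,0,0]], "grip": 0.4}}

```text
t: 4.2
ee_pos: [452.2, 119.6, 78.2]
orientation: [2.099, 0.287, -2.062]
ft_force: [-0.3, -0.7, -0.3]
width: 52.5
```

Emit:
{"name": "carry_out", "arguments": {"commands": [[0.008,0.001,0.007,0,-1.1,0.2],[0.002,0,0.001,0,0,0]]}}

```text
t: 4.45
ee_pos: [444.4, 116.1, 67.4]
orientation: [2.075, 0.28, -2.08]
ft_force: [0.7, 0.2, -0.8]
width: 52.6
```

```bash
python3 go.py 446 118 69; python3 -c "
from workcell import ctrl
o=ctrl.get_obs();print(o['joint_torque'],o['qvel'],o['moment'])"
```

```text
t 4.45 p [444.4 116.1  67.4] q [ 0.23  0.45  2.08 -0.    0.61  1.53] F [ 0.7  0.2 -0.8] w 52.63213937216159
R [[-0.002  0.265 -0.964]
 [-0.001 -0.964 -0.265]
 [-1.     0.     0.002]]
shift tool m [-0.0016 -0.0014 -0.0021] level fix deg [-0.    0.13 -0.02]
[ 5.15147021e-04 -4.38684297e+01 -1.50930887e+01 -2.36134767e-02
  3.12123040e-02  2.94945342e-02] [-0.00091866  0.02038567  0.01359768 -0.00135438 -0.05363942 -0.00309973] [-0.0230998   0.0148995  -0.01321116]
```

Emit:
{"name": "carry_out", "arguments": {"commands": [[-0.001,-0.0015,-0.002,0,0,0],[0,0,0,0,0,0]]}}

```text
t: 4.7
ee_pos: [445.8, 118.2, 68.0]
orientation: [2.075, 0.28, -2.081]
ft_force: [0.0, 0.1, 0.7]
width: 52.7
```

Emit:
{"name": "carry_out", "arguments": {"commands": [[0,0,0,0,0,0],[0,0,0,0,0,0],[0,0,0,0,0,0]], "grip": 1}}

```text
t: 5.08
ee_pos: [445.9, 118.3, 68.2]
orientation: [2.075, 0.28, -2.08]
ft_force: [0.6, 0.3, -0.3]
width: 37.2
```

```bash
python3 go.py 446 118 60; python3 - <<'E'
from workcell import ctrl
import cv2,numpy as np
from h import proj
t=ctrl.get_image("scene")
c=proj(t,[446,117,90])[0].astype(int)
cv2.imwrite("pics/s2.png",cv2.resize(t["pixels"][c[1]-80:c[1]+40,c[0]-80:c[0]+80],None,fx=5,fy=5))
E
```

```text
t 5.075 p [445.9 118.3  68.2] q [ 0.23  0.45  2.08 -0.    0.62  1.54] F [ 0.6  0.3 -0.3] w 37.16538177985115
R [[-0.002  0.265 -0.964]
 [-0.001 -0.964 -0.265]
 [-1.     0.     0.003]]
shift tool m [0.0082 0.0003 0.    ] level fix deg [-0.    0.14 -0.02]
```

View pics/s2.png

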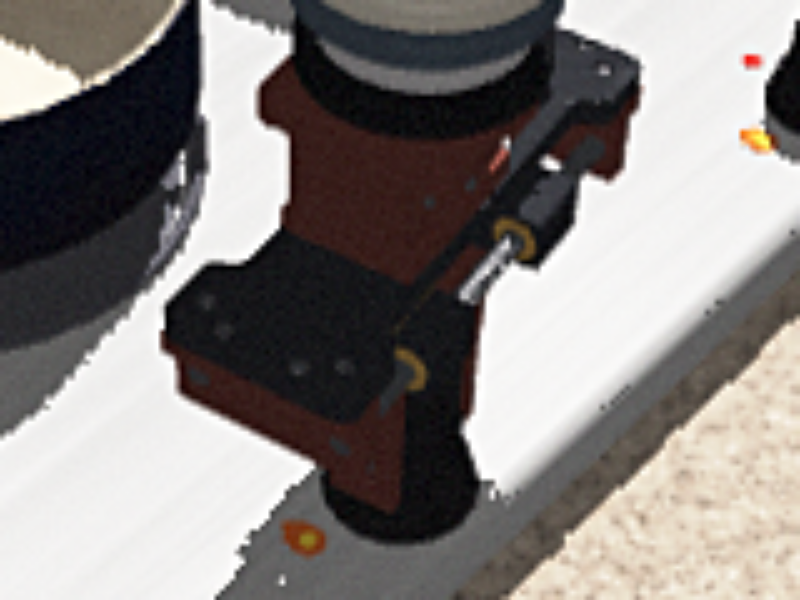

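The knob is gripped between the pads (width 37 mm) with almost no side force, and the casserole is untouched. I'll push down.

Emit:
{"name": "carry_out", "arguments": {"commands": [[0.004,0,0,0,0,0],[0.003,0,0,0,0,0],[0,0,0,0,0,0]]}}

```text
t: 5.5
ee_pos: [446.0, 118.3, 61.3]
orientation: [2.075, 0.28, -2.08]
ft_force: [-1.5, -0.3, 7.0]
width: 37.3
```

Emit:
{"name": "carry_out", "arguments": {"commands": [[0.0005,0,0,-8,0,0],[0.0005,0,0,-8,0,0],[0.0005,0,0,-8,0,0]]}}

```text
t: 5.88
ee_pos: [446.2, 118.2, 61.0]
orientation: [1.814, 0.662, -1.818]
ft_force: [-2.9, -1.4, 13.1]
width: 37.3
```

```bash
python3 go.py 446 118.3 61; python3 -c "
from workcell import ctrl
print(ctrl.get_obs()['moment'])"
```

```text
t 5.875 p [446.2 118.2  61. ] q [ 0.23  0.47  2.08 -0.    0.6   1.11] F [-2.9 -1.4 13.1] w 37.340103051235666
R [[-0.002  0.644 -0.765]
 [-0.001 -0.765 -0.644]
 [-1.    -0.001  0.002]]
shift tool m [ 0.     -0.0002  0.0001] level fix deg [0.   0.12 0.03]
[-0.17580692  0.66983644 -0.03532128]
```

Emit:
{"name": "carry_out", "arguments": {"commands": [[0,0,0,-8,0,0],[0,0,0,-8,0,0],[0,0,0,-8,0,0],[0,0,0,-8,0,0],[0,0,0,-8,0,0],[0,0,0,-8,0,0],[0,0,0,-7,0,0],[0,0,0,0,0,0]]}}

```text
t: 6.88
ee_pos: [446.5, 118.1, 62.1]
orientation: [1.118, 1.265, -1.12]
ft_force: [-2.4, 0.4, 6.4]
width: 37.5
```

```bash
python3 go.py 446 118.3 68; python3 -c "
from workcell import ctrl
print(ctrl.get_obs()['moment'])"
```

```text
t 6.875 p [446.5 118.1  62.1] q [ 0.23  0.46  2.08 -0.    0.6   0.11] F [-2.4  0.4  6.4] w 37.51444510442266
R [[-0.001  0.993  0.122]
 [-0.001  0.122 -0.993]
 [-1.    -0.001  0.001]]
shift tool m [-0.0059 -0.0005 -0.0003] level fix deg [0.   0.04 0.06]
[-0.02771853  0.18837837  0.06865196]
```

Turned 81.6°. I'll ease the push, open and lift off.

Emit:
{"name": "carry_out", "arguments": {"commands": [[-0.003,0,0,0,0,0],[-0.003,0,0,0,0,0]]}}

```text
t: 7.12
ee_pos: [446.5, 118.1, 68.1]
orientation: [1.117, 1.265, -1.12]
ft_force: [-1.1, 0.3, 2.5]
width: 37.5
```

Emit:
{"name": "carry_out", "arguments": {"commands": [[0,0,0,0,0,0],[0,0,0,0,0,0],[0,0,0,0,0,0],[0,0,0,0,0,0]], "grip": 0.35}}

```text
t: 7.62
ee_pos: [446.6, 118.0, 67.7]
orientation: [1.118, 1.265, -1.12]
ft_force: [0.1, -0.2, 0.5]
width: 56.9
```

Emit:
{"name": "carry_out", "arguments": {"commands": [[-0.02,0,0,0,0,0],[-0.04,0,0,0,0,0],[-0.05,0,0,0,0,0],[-0.05,0,0,0,0,0],[-0.03,0,0.06,0,0,0],[0,0,0.06,0,0,0],[0,0,0.06,0,0,0],[0,0,0,0,0,0]]}}

```text
t: 8.62
ee_pos: [469.8, -60.4, 262.4]
orientation: [1.114, 1.263, -1.117]
ft_force: [-0.1, -0.6, 0.2]
width: 57.2
```

```bash
python3 - <<'E'
from workcell import ctrl
import cv2,numpy as np,pickle
o=ctrl.get_obs();print(o["t"],o["ee_pos"],o["ft_force"])
t=ctrl.get_image("top")["pixels"]
a=pickle.load(open("a.pkl","rb"))["top"]["pixels"]
d=np.abs(t[60:200,150:310].astype(int)-a[60:200,150:310]).max(2);print("casserole area changed px",(d>40).sum())
cv2.imwrite("pics/t3.png",np.vstack([cv2.resize(t[225:305,190:290],(500,400)),cv2.resize(t[60:300,140:480],(500,353))])[:600])
cv2.imwrite("pics/t3.png",np.hstack([cv2.resize(t[225:305,190:290],(375,300)),cv2.resize(t[60:300,140:480],(425,300))]))
E
```

```text
8.625 [469.78579941 -60.36547639 262.43378804] [-0.0763263  -0.55900489  0.15150479]
casserole area changed px 0
```

View pics/t3.png

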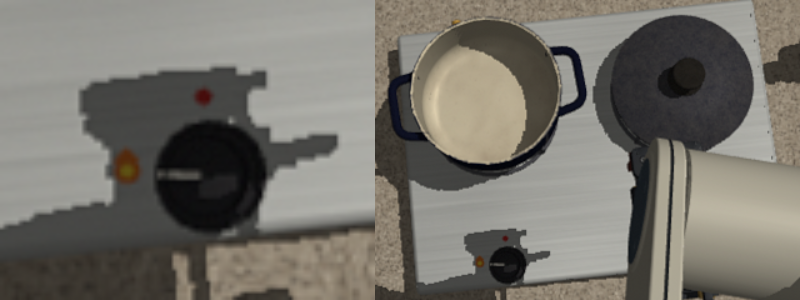

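The pointer line now points left at the flame mark, the casserole area shows no changed pixels, and the arm is clear of everything. I'll hand in.

```bash
python3 -c "
from workcell import ctrl
print(ctrl.close_job())"
```

```text
the job is handed in; nothing more can be done
None
```

The gas is on under the casserole, which stands on the left burner. I gripped the left knob, pushed it in about 7 mm (7 N at the wrist), turned it anticlockwise 81.6° by the measured tool yaw, then let go and lifted clear. I handed the job in at 8.6 s; it reports no verdict.

**Last checks:**
- **Left knob:** the pointer line points at the orange flame mark in the last top view.
- **Casserole:** no pixels changed in its area of the top view compared with the start.
- **Arm:** it was free at handover, with wrist force under 1 N and the fingertips at z = 262 mm.
- **Right knob:** the arm never went near it, but it was hidden behind the arm in the last picture, so I did not check it visually at the end.

**What went wrong on the way:** on the first descent the arm drifted about 6 mm off centre and tilted about 1° for a reason I did not find. I opened the gripper, recentred and levelled it, and gripped again before pushing.

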